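# Change over the tin sorter's seesaw gate and feed the waiting tin

### The arm

A 7-joint arm with a two-finger parallel gripper is mounted at the origin on the work surface. World frame = base frame: x ahead of the robot, y to its left, z up, the work surface at z = 0. Lengths are in m, angles in rad, forces in N, time in s.
With the tool pointing down it reaches from about 0.4 to 0.9 m from the base axis. Payload 5.5 kg.
Tool frame: the origin (TCP) lies on the centre line of the jaws, within the pads' length; the fingertips stand 19 mm ahead of it and the grasp point (between the pads) is the TCP; z points along the fingers, y is the direction in which the jaws open and shut (so a half turn about z gives the same grasp; the last joint's range is limited). The gripper opens to 85 mm and grips with 20 to 120 N. Pads are 22 mm wide; open, the fingers measure 114 mm over their backs; the gripper's body (76 mm by 85 mm) begins 54 mm behind the grasp point. The pads swing forward as they close: fully open they stand 13 mm farther back than shut.
Start: joints at [-0.931, 0.501, -0.427, 1.55, 0.221, 1.138, -0.21], TCP at [0.239, 0.604, 0.25] pointing down, gripper open.
Joint ranges: [-2.88, 2.88], [-0.31, 2.03], [-1.54, 1.56], [0.2, 2.42], [-1.41, 4.55], [0.19, 2.02], [-2.57, 2.57]. Speed limits (rad/s): [2.57, 2.57, 3.14, 3.14, 3.14, 3.14, 3.14].

### API

Orientations are given as a unit quaternion [x, y, z, w].
In Python, from workcell import ctrl gives the robot as it stands.
- The arm moves only by the shell command python3 -m pendant 'ROWS' [FORCE]. ROWS is text: rows parted by semicolons, each of 7 numbers parted by spaces: the turn, a rotation vector about the tool's x, y, z in rad, then the shift along the tool's x, y, z in mm, then the closure, from 0 (fully open) to 1 (shut). In form: ax ay az dx dy dz hand; .... A call has 1 to 12 rows; each row shifts and turns the pose as measured when the row begins, along the tool's axes as they then stand; what a row does not reach is not made up. A row lasts 1/8 s, in which the tool goes at most 62.5 mm and 10.7 degrees, less where a joint would pass 70% of its speed; a pose out of reach is approached as far as the arm can. A call is refused whole if a number of a shift passes 62.5 or a number of a turn 0.188, either way. A call with a gripper value outside its range is refused whole. The fingers move at their own pace and stop on an object; FORCE is the grip in N (left out, the last holds). Time passes only in rows, so rows that do not move let the fingers close. It gives the time, the measured TCP pose, the force and the opening at its end, in the units of the state.
- ctrl.read_state(): the state, without advancing time (a new reading comes with each control period).
- ctrl.get_image(name): name is "scene" or "top" or "wrist"; returns a dict with "image" (384x512x3 uint8, red, green, blue), "fx", "fy", "cx", "cy" (pixels), "xyz" and "orientation" of the camera in the world. Camera axes: x right, y up, looking along -z (the intrinsics and any distortion apply to the point x, -y, -z); pixel columns grow to the right and rows downward; lengths in m; the calibration is good to about 2 mm. The wrist camera is an equidistant fisheye: a pixel r from the principal point sees the ray r / f radians off the axis. A picture is of the moment at which its call begins. There is no depth.
- ctrl.sign_off(): hands the job in, once; it reports no verdict.
Trained networks look in a picture, given as the dict that the camera call returned (one of the last four; its "shot" number tells which), for a name from the list of things; names that differ only in an ending like _2 or _b are one class to them, and where a whole thing is asked for, a point or a joint stands for the part that bears it (a point fixed in the world has none). Each returns a list of dicts, best first, with "score" (0 to 1); they miss things now and then, are a little off and sometimes report something else, mostly with a low value. They report only what shows in the picture. A call takes as long as a camera call. They do not tell look-alikes from the thing itself.
- ctrl.outline_of(picture, label): "region" (384x512 bool, what is visible of it) and "box" ([centre column, centre row, width, height] in pixels, round what is visible of it).
The state is a dict: "t": time; "joint_pos": joint angles; "joint_velocities": joint speeds; "joint_efforts": joint torques, N m; "tool_pos": TCP position; "orientation": TCP orientation; "contact_force": force on the tool from outside, world axes, zero at the start; "wrist_torque": the same for the moment, N m; "opening": finger opening in m.
Only numpy, scipy, OpenCV 4.12 (cv2) and the standard library are available. Lean on these libraries where they do the work, as an engineer would, in place of code of your own. Each camera call takes 0.05 s, during which the arm holds its last target.

### The job

The gate of the sample-tin sorter is tipped to feed one of its two chutes, and that side is finished. With the fingertips, press the raised end of the orange seesaw handle down until the gate tips over and rests fully the other way; only then push the red-lidded tin that lies in the cradle on top sideways into the sorter's mouth, so that it rolls down the other chute and comes to rest in that side's tray. Do not lift or carry the tin, do not touch it again once it has dropped in, and leave the other things on the bench where they are.

Things in the scene. Friction and masses are not known exactly. Their poses are not given: they have to be found in the camera images.
- sorter: Fixed tin sorter, 500 mm (its y) by 130 mm (x). Origin under its centre on the bench; x points away from the robot, y along its length to the left, z up. Two steel chutes run from below the mouth to the left (+y, blue) and right (-y, green) trays. Clear side panels at x = +-48 mm, 5 mm thick: 120 mm high over y +-132 mm, 250 mm high over y +-55 mm.
- mouth (a point): Middle of the sorter's mouth, 200 mm above the bench. Open on top, 92 mm (x) by 104 mm (y). Collar walls at x = +-48 mm (y +-55 mm) and the end wall at y = -52 mm reach 250 mm; the +y side is open above 200 mm, where the cradle ledge joins (y 52 to 102 mm, white brackets below 205 mm). The ledge's +y end is open: fingers can come in behind the tin.
- gate (a joint): Seesaw gate angle, rad, about the sorter's x through pivot, -0.42 to 0.42. Top-heavy: falls to the nearer stop and rests there (either one at the start). +0.42: the handle's left (+y) end is up and tins go down the left chute to the blue tray. -0.42: right end up, tins go right to the green tray. 1 to 3 N down on the raised end rocks it; past the middle it falls on by itself.
- pivot (a point): Middle of the orange handle on the gate's axis: 100 mm above the bench, 125 mm towards the robot from the sorter's middle. The handle bar is 240 mm long, along the sorter's y when level, 18 mm wide, 10 mm thick, with a square pad at each end; it stands clear in front of the panel.
- pad_left (a point): Centre of the top face of the left (+y) press pad of the orange handle, a 40 x 40 x 10 mm square; 115 mm from the pivot along the handle. About 151 mm above the bench when up, 58 mm when down; turns with the handle.
- pad_right (a point): The same for the right (-y) press pad.
- cradle (a point): Where the tin's centre lies while it waits: sorter x 0, y +64, z 226 mm. Two 6 mm rods along x at y = 56 and 72 mm, rod centres 200 mm up, on a ledge whose top is 198 mm up. About 1 N towards the sorter's -y rolls the tin over the inner rod; after some 10 to 15 mm it drops into the mouth.
- tin_center (a point): Centre of the waiting tin: steel cylinder with a red lid, 48 mm in diameter, 70 mm long, 0.10 to 0.21 kg, smooth, lying with its axis along the sorter's x.
- tray_left (a point): Centre of the floor of the left (blue) tray, 187 mm from the sorter's middle; the tray is 92 mm (x) by about 110 mm (y) inside, walls up to 75 mm above the bench.
- tray_right (a point): The same for the right (green) tray.
- tin_a: Bystander: standing tin with blue lid, 48 mm across, 70 mm high; origin at the centre of its underside.
- tin_b: Bystander: standing tin with green lid, same size and origin.
- jar: Bystander: amber jar, 60 mm across, 85 mm high; origin at the centre of its underside.
- marker: Bystander: black marker pen with a red cap, 120 x 13 x 13 mm, lying along its x; origin under its middle.
- sample_cup: Bystander: steel bowl, 76 mm across, 50 mm high; origin at the centre of its underside.
Mind the look-alikes: they are no part of the job. What is shaped like the part that bears tin_center but pink or purple is not meant.

How it is judged:
By the outcome, as a careful person would: the job done as asked, in the order asked, and still so for the second after the job is handed in, with the robot touching nothing.
It also fails if it takes over 48 s, if anything falls off the work surface, if the arm or the gripper's body presses on something with over 40 N, if the wrist force passes 120 N, or if a joint passes its speed limit or range.

## Working session

There is one attempt and no reset: what is moved stays moved. The work goes in short steps, Python scripts to look and compute and a shell command to move; the robot and the scene stay as the last step left them, time stands still between calls to the robot, and variables do not carry over. Pictures are saved under pics/ and viewed, and the job is handed in when it is done.

```bash
mkdir -p pics; ls
python3 - <<'E'
from workcell import ctrl
import cv2,json
s=ctrl.read_state();print(s)
for n in ["scene","top","wrist"]:
    p=ctrl.get_image(n);cv2.imwrite(f"pics/{n}0.png",p["image"][:,:,::-1])
    print(n,{k:v for k,v in p.items() if k!="image"})
    for l in ["sorter","gate","tin_center","tin_a","jar","marker","sample_cup"]:
        print(l,[(round(d["score"],2),[round(float(x)) for x in d["box"]]) for d in ctrl.outline_of(p,l)[:4]])
E
```

```text
pics
{'t': 0.0, 'joint_pos': array([-0.93082526,  0.50185381, -0.42678302,  1.55147491,  0.22078106,
        1.13834293, -0.21032646]), 'joint_velocities': array([-0.00119574,  0.0007988 ,  0.00071949, -0.0013893 , -0.00074623,
        0.0012691 ,  0.00034798]), 'joint_efforts': array([ 7.42625434e-04, -5.69504499e+01, -5.81640869e+00, -2.80939114e+01,
        1.04457434e-02,  1.21178370e-02,  4.40240143e-06]), 'tool_pos': array([0.23893929, 0.60375152, 0.24924452]), 'orientation': array([ 1.87264184e-01,  9.82309065e-01, -9.87535549e-04, -2.23293538e-04]), 'contact_force': array([-0.18409407,  1.40803148,  0.10504953]), 'wrist_torque': array([ 0.02052342, -0.02724169, -0.0142182 ]), 'opening': 0.0853249852664534}
scene {'fx': 416.91411352978713, 'fy': 416.91411352978713, 'cx': 258.3590060385953, 'cy': 187.58592329369864, 'xyz': array([1.14084501, 0.43149338, 1.17212176]), 'orientation': array([0.15159008, 0.27281449, 0.84178898, 0.44043616]), 'shot': 1}
sorter [(0.8, [249, 226, 160, 120])]
gate [(0.76, [266, 192, 71, 54]), (0.38, [379, 260, 26, 26])]
tin_center [(0.9, [271, 204, 27,
[... 656 characters left out ...]
6])]
tin_center [(0.98, [216, 169, 23, 29]), (0.62, [171, 142, 22, 20]), (0.6, [242, 124, 20, 28])]
tin_a [(0.64, [396, 255, 20, 18])]
jar [(0.8, [119, 216, 26, 20]), (0.67, [239, 182, 164, 84])]
marker [(0.73, [351, 256, 6, 40]), (0.51, [216, 171, 23, 29]), (0.21, [239, 183, 168, 87])]
sample_cup [(0.95, [372, 226, 30, 26]), (0.49, [246, 188, 82, 73])]
wrist {'fx': 297.3186396354542, 'fy': 297.3186396354542, 'cx': 259.90670149699287, 'cy': 188.5622325997618, 'xyz': array([0.17145356, 0.63236369, 0.37428213]), 'orientation': array([-0.12126955, -0.08239934,  0.55657155,  0.81776045]), 'shot': 3}
sorter []
gate []
tin_center []
tin_a []
jar []
marker []
sample_cup [(0.17, [115, 370, 52, 28])]
```

Run:
```python
import cv2
for n,(x0,y0,w,h) in {"scene":(130,90,300,225),"top":(100,90,320,240)}.items():
    i=cv2.imread(f"pics/{n}0.png")[y0:y0+h,x0:x0+w]
    cv2.imwrite(f"pics/{n}0z.png",cv2.resize(i,(800,600),interpolation=cv2.INTER_CUBIC))
```

```text
(no output)
```

View pics/scene0z.png

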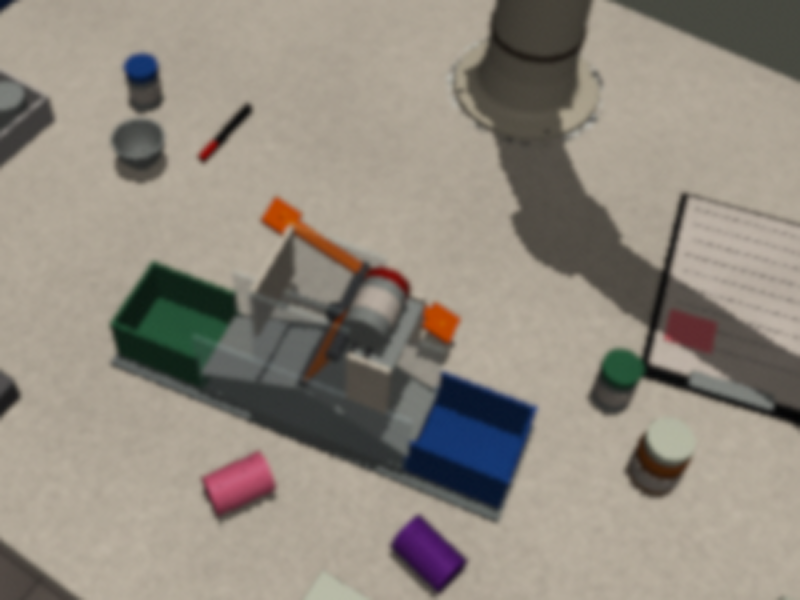

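View pics/top0z.png

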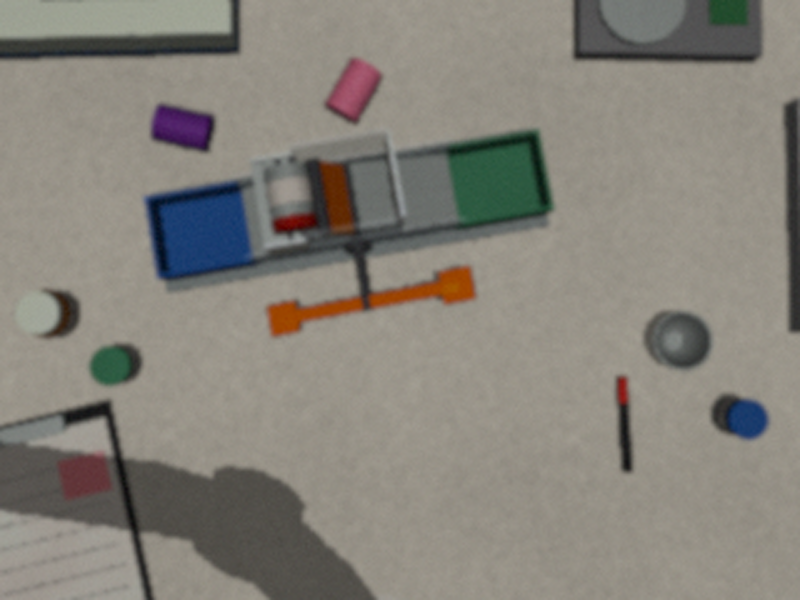

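View pics/top0.png

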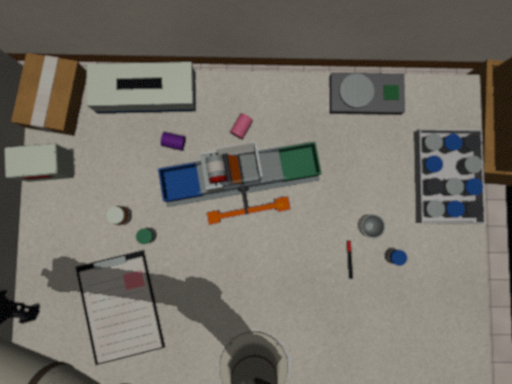

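The sorter lies across the bench with its blue tray on the left. The pads are at about (214,217) and (283,204) in the top view and the red-lidded tin is at (216,169). I'll fit the sorter pose to see which way the gate rests.

```bash
cat > h.py <<'E'
import numpy as np,cv2
from scipy.spatial.transform import Rotation as R
from scipy.optimize import least_squares
def proj(p,X):
    q=R.from_quat(p["orientation"]).inv().apply(np.atleast_2d(X)-p["xyz"])
    return np.c_[p["cx"]+p["fx"]*q[:,0]/-q[:,2], p["cy"]-p["fy"]*q[:,1]/-q[:,2]]
def tri(ps,uvs):
    f=lambda X:np.concatenate([(proj(p,X)[0]-uv) for p,uv in zip(ps,uvs)])
    r=least_squares(f,[0.5,0,0.1]);return r.x,np.abs(r.fun).max()
def w(pose,l):
    x,y,a=pose;l=np.atleast_2d(l);c,s=np.cos(a),np.sin(a)
    return np.c_[x+c*l[:,0]-s*l[:,1],y+s*l[:,0]+c*l[:,1],l[:,2]]
def padl(side,g):
    # side +1 left; top face centre, 5mm above bar centre
    y=side*.115;z=.005
    return [-.125,y*np.cos(g)-z*np.sin(g),.1+y*np.sin(g)+z*np.cos(g)]
def orange(p):
    h=cv2.cvtColor(p["image"],cv2.COLOR_RGB2HSV)
    return cv2.inRange(h,(5,170,120),(20,255,255))
E
python3 - <<'E'
from h import *
from workcell import ctrl
S=ctrl.get_image("scene");T=ctrl.get_image("top")
z=lambda a,k,o:(np.array(a)+.5)/k-.5+o
tz=lambda *a:z(a,2.5,np.array([100,90])); sz=lambda *a:z(a,800/300,np.array([130,90]))
L,eL=tri([S,T],[sz(441,322),tz(285,318)]);Rr,eR=tri([S,T],[sz(282,216),tz(457,285)])
print("L",L,eL,"R",Rr,eR)
t=[]
for p in (S,T):
    d=ctrl.outline_of(p,"tin_center")[0]; t.append(np.array(d["box"][:2]));print(d["box"])
tin,e=tri([S,T],t);print("tin",tin,e)
obsT=[tz(285,318),tz(457,285),t[1]];obsS=[sz(441,322),sz(282,216),t[0]]
# tray end mid (top outer) in top img
endsT=[(tz(147,196)+tz(160,277))/2,(tz(540,132)+tz(551,211))/2]
for g in(.42,-.42):
    l=[padl(1,g),padl(-1,g),[0,.064,.226]]
    f=lambda q:np.concatenate([(proj(T,w(q,l))-obsT).ravel(),(proj(S,w(q,l))-obsS).ravel(),(proj(T,w(q,[[0,.25,.075],[0,-.25,.075]]))-endsT).ravel()])
    r=least_squares(f,[.55,.05,.1],loss="soft_l1");print(g,r.x,r.cost,np.round(r.fun if 0 else f(r.x),1))
E
```

```text
L [0.46079531 0.12831449 0.05608401] 0.3033649414454658 R [ 0.49909672 -0.07608052  0.15137353] 0.4716535529962016
[272.6, 205.7, 27.9, 34.5]
[216.3, 167.2, 21.5, 31.6]
tin [0.5898505  0.11364368 0.22857506] 1.081373341080905
0.42 [0.60243083 0.04658758 0.18469472] 40.98905489621751 [ -1.1  -0.8  -0.3   1.3   0.7   0.4   2.1 -17.9  -0.1  17.   -2.6  -0.1
  -0.9   0.3   3.   -1.4]
-0.42 [0.60244905 0.04800574 0.18344195] 5.37189209461142 [-0.5  0.1  0.4  0.   0.1  0.3  1.  -0.1  0.6 -0.1 -2.1  0.2 -1.4  0.2
  2.5 -1.3]
```

The fit puts the gate at -0.42, so the right (green) pad is up. It is at about (0.499, -0.076, 0.151). First I'll raise the tool, line it up with the sorter and close the fingers.

```bash
cat >> h.py <<'E'
def go(target,pose=(0.6024,0.048,0.1834)):
    from workcell import ctrl
    s=ctrl.read_state();q=R.from_quat(s["orientation"]);M=q.as_matrix()
    y=np.array([-np.sin(pose[2]),np.cos(pose[2]),0]);z=np.array([0,0,-1.]);x=np.cross(y,z)
    rv=(q.inv()*R.from_matrix(np.c_[x,y,z])).as_rotvec()
    d=M.T@(np.array(target)-s["tool_pos"])*1000
    print("t",s["t"],"tcp",s["tool_pos"].round(4),"F",s["contact_force"].round(2),"op",round(s["opening"],4))
    print("rot to aligned",rv.round(3),"shift mm",d.round(1),"norm",np.linalg.norm(d).round(1))
E
python3 -m pendant '0 0 -0.14 0 0 -22 1;0 0 -0.14 0 0 -22 1;0 0 -0.14 0 0 -22 1;0 0 -0.14 0 0 -22 1' 20
python3 -c "
from h import *
go([0.40,0.30,0.34])"
```

```text
t: 1.9
tool_pos: [0.2387, 0.6031, 0.3381]
orientation: [-0.1, 0.995, -0.002, -0.001]
contact_force: [-0.3, 0.6, 0.6]
opening: 0.012
t 1.9 tcp [0.2387 0.6031 0.3381] F [-0.31  0.64  0.58] op 0.012
rot to aligned [-0.005 -0.002  0.017] shift mm [ -97.6 -329.2   -0.6] norm 343.3
```

```bash
python3 -m pendant '0 0 0 -14 -47 0 1;0 0 0 -14 -47 0 1;0 0 0 -14 -47 0 1;0 0 0 -14 -47 0 1;0 0 0 -14 -47 0 1;0 0 0 -14 -47 0 1;0 0 0 -14 -47 0 1'
python3 -c "
from h import *
go([0.496,-0.077,0.34])"
```

```text
t: 2.78
tool_pos: [0.4032, 0.2971, 0.3409]
orientation: [-0.105, 0.994, 0.001, 0.0]
contact_force: [-0.0, 0.7, -0.4]
opening: -0.0002
t 2.775 tcp [0.4032 0.2971 0.3409] F [-0.    0.72 -0.4 ] op -0.0002
rot to aligned [0.003 0.001 0.028] shift mm [-1.240e+01 -3.852e+02 -2.000e-01] norm 385.4
```

```bash
python3 -m pendant '0 0 0.007 -2 -48 0 1;0 0 0.007 -2 -48 0 1;0 0 0.007 -2 -48 0 1;0 0 0.007 -2 -48 0 1;0 0 0 -2 -48 0 1;0 0 0 -2 -48 0 1;0 0 0 0 -48 0 1;0 0 0 0 -48 0 1'
python3 -c "
from h import *
go([0.496,-0.077,0.20])"
```

```text
t: 3.78
tool_pos: [0.4906, -0.0901, 0.3423]
orientation: [-0.091, 0.996, 0.001, 0.004]
contact_force: [-0.1, 1.0, 0.5]
opening: 0.0001
t 3.775 tcp [ 0.4906 -0.0901  0.3423] F [-0.06  1.03  0.5 ] op 0.0001
rot to aligned [ 0.002  0.008 -0.001] shift mm [ -6.5  11.6 142.4] norm 143.0
```

```bash
python3 -m pendant '0 0 0 -3 6 35 1;0 0 0 -3 6 35 1;0 0 0 0 0 35 1;0 0 0 0 0 35 1;0 0 0 0 0 0 1'
python3 - <<'E'
from h import *
from workcell import ctrl
go([0.496,-0.077,0.12])
for n in("scene","top"):
    p=ctrl.get_image(n);i=p["image"][90:315,130:430] if n=="scene" else p["image"][90:330,100:420]
    cv2.imwrite(f"pics/{n}1.png",cv2.resize(i,(400,300))[:,:,::-1])
cv2.imwrite("pics/c1.png",np.hstack([cv2.imread("pics/scene1.png"),cv2.imread("pics/top1.png")]))
E
```

```text
t: 4.4
tool_pos: [0.4973, -0.0828, 0.2006]
orientation: [-0.086, 0.996, 0.0, 0.006]
contact_force: [0.2, 0.6, 0.3]
opening: -0.0002
t 4.4 tcp [ 0.4973 -0.0828  0.2006] F [0.2  0.58 0.28] op -0.0002
rot to aligned [-0.001  0.013 -0.011] shift mm [ 1.3  6.  80.6] norm 80.8
```

View pics/c1.png

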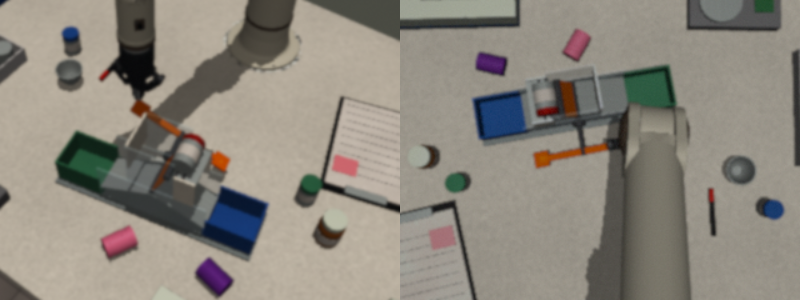

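The fingertips are over the raised right pad, seen at (140,105) in the left half. Now I press down.

```bash
python3 -m pendant '0 0 0 0 2 15 1;0 0 0 0 0 12 1;0 0 0 0 0 12 1;0 0 0 0 0 12 1;0 0 0 0 0 12 1;0 0 0 0 0 12 1;0 0 0 0 0 12 1;0 0 0 0 0 12 1'
python3 - <<'E'
from h import *
from workcell import ctrl
go([0.496,-0.077,0.085])
for n in("scene","top"):
    p=ctrl.get_image(n);i=p["image"][90:315,130:430] if n=="scene" else p["image"][90:330,100:420]
    cv2.imwrite(f"pics/{n}2.png",cv2.resize(i,(400,300))[:,:,::-1])
cv2.imwrite("pics/c2.png",np.hstack([cv2.imread("pics/scene2.png"),cv2.imread("pics/top2.png")]))
E
```

```text
t: 5.5
tool_pos: [0.505, -0.0815, 0.1021]
orientation: [-0.086, 0.996, -0.002, 0.013]
contact_force: [-0.1, -1.0, -0.4]
opening: 0.0
t 5.5 tcp [ 0.505  -0.0815  0.1021] F [-0.1  -1.01 -0.41] op 0.0
rot to aligned [-0.005  0.026 -0.011] shift mm [ 8.6  6.1 16.8] norm 19.9
```

View pics/c2.png

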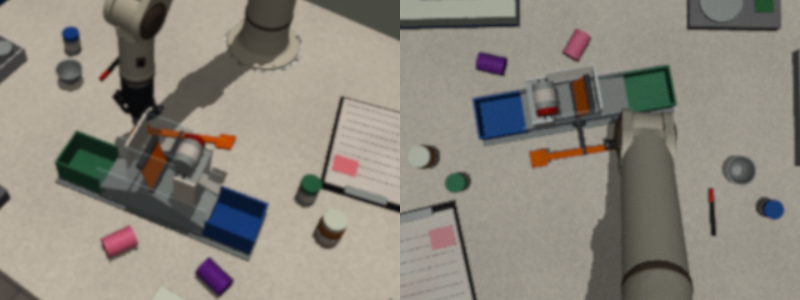

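The left pad is now raised, seen at (227,142) in the left half. I'll back straight up and check where the gate rests.

```bash
python3 -m pendant '0 0.01 0 3 0 -15 1;0 0.01 0 3 0 -30 1;0 0.005 0 0 0 -50 1;0 0 0 0 0 -50 1;0 0 0 0 0 -50 1;0 0 0 0 0 -50 1;0 0 0 0 0 0 1'
python3 - <<'E'
from h import *
from workcell import ctrl
P={}
for n in("scene","top"):
    p=P[n]=ctrl.get_image(n);i=p["image"][90:315,130:430] if n=="scene" else p["image"][90:330,100:420]
    cv2.imwrite(f"pics/{n}3.png",cv2.resize(i,(400,300),interpolation=cv2.INTER_CUBIC)[:,:,::-1])
    m=orange(p);k,lab,st,c=cv2.connectedComponentsWithStats(m)
    print(n,[(st[j].tolist(),c[j].round(1).tolist()) for j in range(1,k) if st[j,4]>8])
    for g in(.42,-.42): print(n,g,proj(p,w((0.6024,0.048,0.1834),[padl(1,g),padl(-1,g)])).round(1).tolist())
cv2.imwrite("pics/c3.png",np.hstack([cv2.imread("pics/scene3.png"),cv2.imread("pics/top3.png")]))
a,b,th=0.6024,0.048,0.1834
go(w((a,b,th),[0,.064+.024+.025+.02,.34])[0])
E
```

```text
t: 6.48
tool_pos: [0.4973, -0.0811, 0.3549]
orientation: [-0.086, 0.996, -0.002, -0.001]
contact_force: [-0.2, -0.1, -0.6]
opening: -0.0001
scene [([0, 126, 20, 17, 143], [8.5, 133.9]), ([248, 188, 16, 5, 55], [255.1, 189.8]), ([275, 189, 30, 10, 167], [293.2, 193.2]), ([242, 200, 11, 12, 68], [247.0, 205.8]), ([0, 211, 19, 17, 68], [7.4, 219.4]), ([388, 368, 30, 16, 191], [401.0, 378.0])]
scene 0.42 [[297.6, 192.8], [235.8, 187.9]]
scene -0.42 [[296.1, 210.3], [236.1, 170.6]]
top [([249, 206, 19, 6, 78], [258.1, 208.6]), ([204, 209, 42, 14, 283], [220.2, 214.6])]
top 0.42 [[212.0, 216.1], [281.7, 205.1]]
top -0.42 [[213.2, 217.0], [282.9, 203.8]]
t 6.575 tcp [ 0.4949 -0.0809  0.3506] F [-0.31 -0.81 -0.79] op -0.0003
rot to aligned [-0.002 -0.009 -0.011] shift mm [-126.7  241.5    8.9] norm 272.9
```

View pics/c3.png

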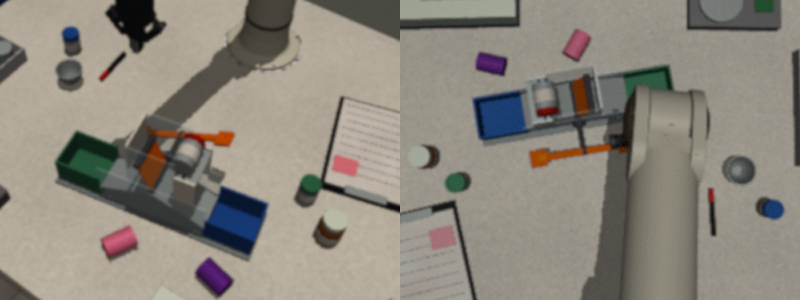

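The gate rests at +0.42. The left pad appears at about (299,194) in the scene, against a predicted (298,193) for +0.42. Next I go behind the tin on the ledge's open side.

```bash
python3 -m pendant '0 0 0 -24 48 1 1;0 0 0 -26 48 1 1;0 0 0 -26 48 1 1;0 0 0 -26 48 1 1;0 0 0 -25 48 1 1;0 0 0 0 0 0 1'
python3 - <<'E'
from h import *
go(w((0.6024,0.048,0.1834),[0,.136,.232])[0])
E
```

```text
t: 7.32
tool_pos: [0.5761, 0.1819, 0.3301]
orientation: [-0.084, 0.996, -0.002, -0.014]
contact_force: [-0.5, 0.3, 0.8]
opening: -0.0003
t 7.325 tcp [0.5761 0.1819 0.3301] F [-0.46  0.28  0.79] op -0.0003
rot to aligned [-0.001 -0.029 -0.016] shift mm [-4.2 -0.3 98.1] norm 98.2
```

```bash
python3 -m pendant '0 -0.015 -0.008 -2 3 25 1;0 -0.015 -0.008 -2 0 25 1;0 0 0 0 0 25 1;0 0 0 0 0 20 1;0 0 0 0 0 0 1'
python3 - <<'E'
from h import *
from workcell import ctrl
go(w((0.6024,0.048,0.1834),[0,.136,.232])[0])
for n in("scene","wrist"):
    p=ctrl.get_image(n);i=p["image"][140:290,210:410] if n=="scene" else p["image"]
    cv2.imwrite(f"pics/{n}4.png",cv2.resize(i,(400,300),interpolation=cv2.INTER_CUBIC)[:,:,::-1])
cv2.imwrite("pics/c4.png",np.hstack([cv2.imread("pics/scene4.png"),cv2.imread("pics/wrist4.png")]))
E
```

```text
t: 7.95
tool_pos: [0.5731, 0.1798, 0.2229]
orientation: [-0.091, 0.996, -0.003, -0.007]
contact_force: [0.0, -0.0, 0.5]
opening: 0.0001
t 7.95 tcp [0.5731 0.1798 0.2229] F [ 0.04 -0.04  0.53] op 0.0001
rot to aligned [-0.006 -0.014 -0.   ] shift mm [-4.6  1.1 -9.2] norm 10.3
```

View pics/c4.png

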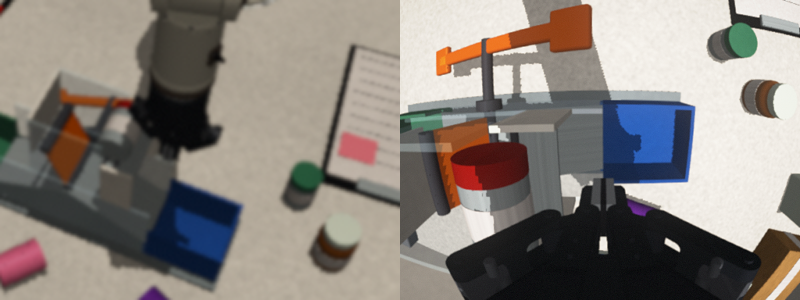

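The wrist view shows the fingertips beyond the tin on its open side, with the left pad high. I'll raise 9 mm, then approach.

```bash
python3 -m pendant '0 -0.01 0 -4 0 -10 1;0 0 0 0 -7 0 1;0 0 0 0 -7 0 1;0 0 0 0 -5 0 1;0 0 0 0 0 0 1'
python3 - <<'E'
from h import *
from workcell import ctrl
go(w((0.6024,0.048,0.1834),[0,.101,.232])[0])
p=ctrl.get_image("wrist");cv2.imwrite("pics/w5.png",p["image"][:,:,::-1])
E
```

```text
t: 8.68
tool_pos: [0.5847, 0.1609, 0.2396]
orientation: [-0.091, 0.996, -0.002, 0.004]
contact_force: [-0.1, 0.3, -0.0]
opening: -0.0001
t 8.675 tcp [0.5847 0.1609 0.2396] F [-0.06  0.31 -0.02] op -0.0001
rot to aligned [-0.005  0.007 -0.002] shift mm [  3.2 -13.2   7.7] norm 15.6
```

View pics/w5.png

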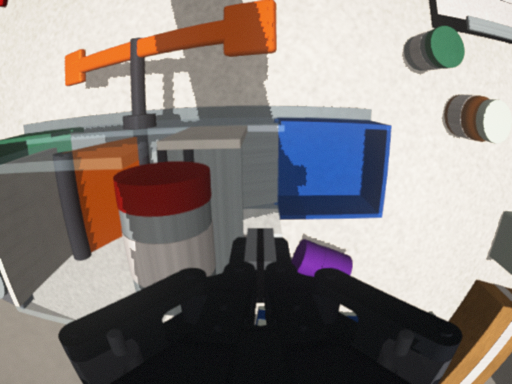

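```bash
python3 -m pendant '0 0 0 1 -4 0 1;0 0 0 1 -4 0 1;0 0 0 1 -4 0 1;0 0 0 0 -3 0 1'
python3 - <<'E'
from h import *
from workcell import ctrl
go(w((0.6024,0.048,0.1834),[0,.09,.237])[0])
p=ctrl.get_image("wrist");cv2.imwrite("pics/w6.png",p["image"][:,:,::-1])
E
```

```text
t: 9.22
tool_pos: [0.5839, 0.1466, 0.2395]
orientation: [-0.092, 0.996, -0.001, 0.003]
contact_force: [-0.1, 2.1, 2.5]
opening: -0.0003
t 9.225 tcp [0.5839 0.1466 0.2395] F [-0.12  2.08  2.53] op -0.0003
rot to aligned [-0.003  0.006  0.   ] shift mm [ -0.2 -10.3   2.6] norm 10.6
```

View pics/w6.png

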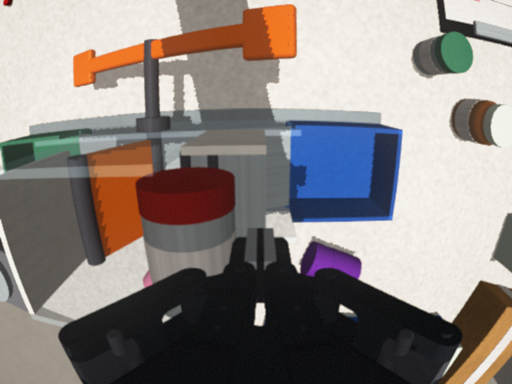

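The force of about 2 N sideways and 2.5 N upward suggests the thicker finger link is touching the tin's upper flank. I'll back off and tilt so the fingertips lead.

```bash
python3 -m pendant '0 0 0 0 10 0 1;0.12 0 0 0 0 0 1;0.12 0 0 0 0 0 1;0.12 0 0 0 0 0 1;0 0 0 0 0 5 1;0 0 0 0 0 0 1'
python3 - <<'E'
from h import *
from workcell import ctrl
go(w((0.6024,0.048,0.1834),[0,.09,.237])[0])
s=ctrl.read_state();M=R.from_quat(s["orientation"]).as_matrix()
tip=s["tool_pos"]+.019*M[:,2];d=tip-np.array([.6024,.048,0]);c,q=np.cos(.1834),np.sin(.1834)
print("tip local",c*d[0]+q*d[1],-q*d[0]+c*d[1],d[2])
print("tool-frame of sorter -y:",(M.T@[q,-c,0]).round(3))
p=ctrl.get_image("wrist");cv2.imwrite("pics/w7.png",p["image"][:,:,::-1])
E
```

```text
t: 10.02
tool_pos: [0.5827, 0.1551, 0.2341]
orientation: [-0.089, 0.979, -0.184, 0.021]
contact_force: [-0.3, 0.3, -0.0]
opening: 0.0002
t 10.025 tcp [0.5827 0.1551 0.2341] F [-0.26  0.28 -0.  ] op 0.0002
rot to aligned [-0.373  0.007 -0.003] shift mm [  0.1 -18.7   4.1] norm 19.1
tip local 0.00024176982891227147 0.10198438355740767 0.2163624675206463
tool-frame of sorter -y: [-0.001 -0.931  0.364]
```

View pics/w7.png

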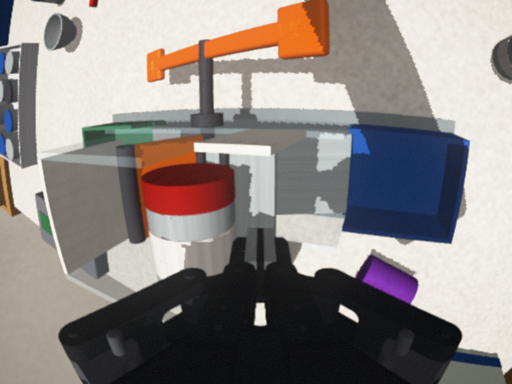

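```bash
python3 -m pendant '0 0 0 0 -3.7 1.5 1;0 0 0 0 -3.7 1.5 1;0 0 0 0 -2.8 1.1 1;0 0 0 0 -2.8 1.1 1'
cat > st.py <<'E'
import sys
from h import *
from workcell import ctrl
s=ctrl.read_state();M=R.from_quat(s["orientation"]).as_matrix()
tip=s["tool_pos"]+.019*M[:,2];d=tip-np.array([.6024,.048,0]);c,q=np.cos(.1834),np.sin(.1834)
print("F",s["contact_force"],"tip local",c*d[0]+q*d[1],-q*d[0]+c*d[1],d[2])
p=ctrl.get_image("wrist");cv2.imwrite(sys.argv[1],p["image"][:,:,::-1])
E
python3 st.py pics/w8.png
```

```text
t: 10.58
tool_pos: [0.5865, 0.1371, 0.2354]
orientation: [-0.085, 0.979, -0.183, 0.021]
contact_force: [-0.4, -0.4, 0.3]
opening: -0.0003
F [-0.41210952 -0.37411429  0.31058465] tip local 0.0007514320366658576 0.08360494569283135 0.21766659490058043
```

View pics/w8.png

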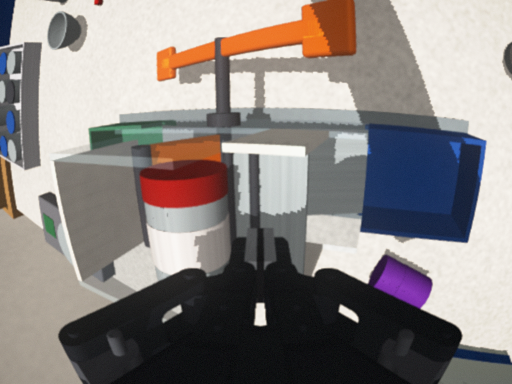

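The tin has moved and the ledge rods now show, so it may already be going in. I'll hold still and look again.

```bash
python3 -m pendant '0 0 0 0 0 0 1;0 0 0 0 0 0 1'
python3 st.py pics/w9.png
```

```text
t: 10.88
tool_pos: [0.5866, 0.1362, 0.2354]
orientation: [-0.085, 0.979, -0.183, 0.021]
contact_force: [-0.3, -0.2, -0.4]
opening: -0.0
F [-0.27126932 -0.17219068 -0.41853688] tip local 0.0006936728436705702 0.08270558519385049 0.21768751207482473
```

View pics/w9.png

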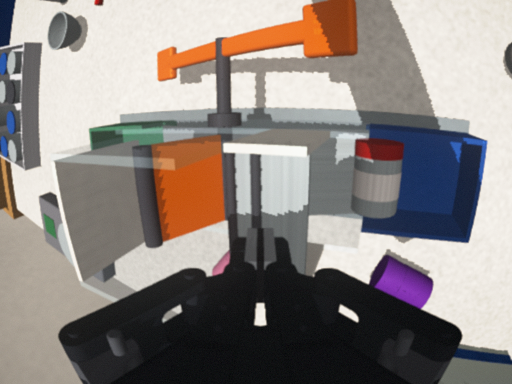

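The tin has dropped in and is rolling into the blue tray, at (378,178). I'll retract upward, clear of everything.

```bash
python3 -m pendant '0 0 0 0 8 -20 1;0 0 0 0 8 -30 1;0 0 0 0 0 -40 1;0 0 0 0 0 -40 1;0 0 0 0 0 0 1;0 0 0 0 0 0 1;0 0 0 0 0 0 1;0 0 0 0 0 0 1'
python3 - <<'E'
from h import *
from workcell import ctrl
P=[ctrl.get_image(n) for n in("scene","top","wrist")]
cv2.imwrite("pics/c10.png",np.hstack([cv2.resize(i,(400,300),interpolation=cv2.INTER_CUBIC) for i in (P[0]["image"][90:315,130:430],P[1]["image"][90:330,100:420])])[:,:,::-1])
cv2.imwrite("pics/w10.png",P[2]["image"][:,:,::-1])
print(ctrl.read_state()["t"])
E
```

```text
t: 11.92
tool_pos: [0.5727, 0.1988, 0.3504]
orientation: [-0.086, 0.979, -0.184, 0.018]
contact_force: [0.1, 0.1, -0.8]
opening: -0.0001
12.075
```

View pics/c10.png

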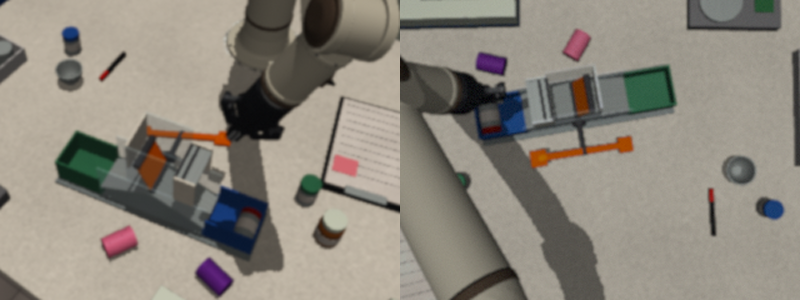

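View pics/w10.png

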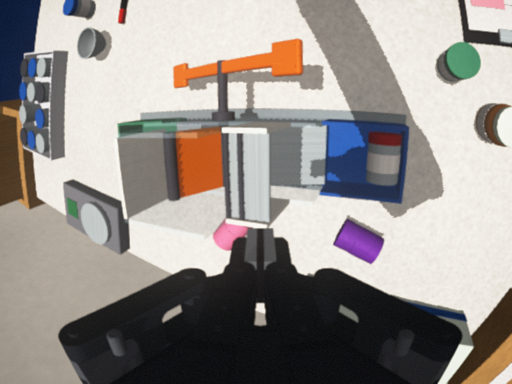

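The tin lies in the blue tray, at (384,158) in the wrist view, and the gate still has its left end up. I'll wait a little, check that the tin is still, and hand in.

```bash
python3 -m pendant '0 0 0 0 0 0 1;0 0 0 0 0 0 1;0 0 0 0 0 0 1;0 0 0 0 0 0 1;0 0 0 0 0 0 1;0 0 0 0 0 0 1;0 0 0 0 0 0 1;0 0 0 0 0 0 1'
python3 - <<'E'
from h import *
from workcell import ctrl
p=ctrl.get_image("wrist");q=cv2.imread("pics/w10.png")[:,:,::-1]
d=cv2.absdiff(p["image"],np.ascontiguousarray(q)).max(2)
print("diff tray",(d[115:205,320:410]>40).sum(),"all",(d>40).sum(),ctrl.read_state()["contact_force"])
cv2.imwrite("pics/w11.png",p["image"][:,:,::-1])
if (d[115:205,320:410]>40).sum()<60: print(ctrl.sign_off())
E
```

```text
t: 13.08
tool_pos: [0.5728, 0.1988, 0.3506]
orientation: [-0.086, 0.979, -0.184, 0.018]
contact_force: [-0.7, 0.4, -0.7]
opening: 0.0002
diff tray 1 all 10 [-0.04304153 -0.51873765 -0.73404646]
the job is handed in; nothing more can be done
None
```

I tipped the gate and pushed the red-lidded tin into the sorter. It rolled down the left chute and came to rest in the blue tray, and I handed the job in at about 13 s of the 48 s allowed.

- **Gate:** it started with its right end up, feeding the green tray. I pressed the right pad down with closed fingertips until it tipped over. Before touching the tin, I checked that the left pad sat within about 2 pixels of where a fully tipped gate (+0.42) would put it.
- **Tin:** on my first approach a finger link probably touched the tin's upper flank with about 2–3 N, and the tin stayed in the cradle. I backed off, tilted the tool so the fingertips led, and pushed the tin into the mouth. I didn't touch it after it dropped in.
- **Last checks:** about a second apart, two wrist pictures showed no movement of the tin in the blue tray. The gate still had its left end up, and the arm was clear with the force reading at noise level.
- **Bystanders:** those I could see in the last pictures were where they started. I compared them by eye and did not measure them. No check failed.

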